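# Set a scored blank over the snapping edge

### The job

Get the blue sign blank ready for snapping: with your fingertips, slide it flat along the wooden block and out over the aluminium-trimmed edge until its white score line lies along that edge, square to within 5 mm at both ends of the line, with only the strip in front of the line hanging over. Only push it: do not lift or tip it, and do not let it fall. Leave the stamps, tape, ink and knife where they are.

Things in the scene. Friction and masses are not known exactly. Their poses are not given: they have to be found in the camera images.
- block: heavy wooden snapping block fixed to the table, 220 mm (its x) by 340 mm (its y), 50 mm high, flat top; origin at the centre of its underside; its x axis points level, away from the robot, towards its aluminium-trimmed edge. Its place and yaw (up to 0.35 rad) vary.
- block_edge (a point): the middle of the block's aluminium-trimmed far top edge, at height 50 mm; axes as the block's: x points out over the drop, square to the edge, y runs along the edge (170 mm each way)
- blank: flat rigid blue plastic blank, 90 mm (its x) by 110 mm (its y), 6 mm thick, about 65 g, lying loose on the block, no part of it past the edge at first and turned up to 0.3 rad from square; too wide for most grippers. Origin at the centre of its underside; x points towards the side that is to hang over the edge
- blank_center (a point): centre of the blank's upper face
- score_left (a point): end of the white score line at the blank's +y side, on its upper face. The line is straight, 3 mm wide, runs right across the blank parallel to its y axis, 20 mm ahead of its centre, 25 mm behind its front side and 65 mm ahead of its rear side
- score_right (a point): other end of the white score line, at the blank's -y side, on its upper face
- stamp_a: a self-inking stamp (beige base 62 x 36 mm, navy handle, 50 mm tall) standing on the wooden block beside the blank; origin at the centre of its underside; to be left alone
- tape_a: a roll of pale tape lying flat on the wooden block on the blank's other side, 52 mm across, 22 mm high; origin at the centre of its underside; to be left alone
- stamp_b: a like stamp standing on the table, right of the block; origin at the centre of its underside; to be left alone
- stamp_c: a like stamp standing on the table, left of the block; origin at the centre of its underside; to be left alone
- ink: a blue ink bottle, 40 mm across, 85 mm tall, on the table left of the block; origin at the centre of its underside; to be left alone
- cutter: a red utility knife about 160 mm long, 15 mm high, lying on the table beyond the block; origin at the centre of its underside; to be left alone
- tape_b: a roll of pale tape, 70 mm across, 24 mm high, lying on the table beyond the block; origin at the centre of its underside; to be left alone
There are look-alikes about, which are no part of the job. Of the things that look like the blank, the smallest one is meant.

How it is judged:
By the outcome, as a careful person would: the job done as asked, in the order asked, and still so for the second after the job is handed in, with the robot touching nothing.
It also fails if it takes over 32 s, if anything falls off the work surface, if the arm or the gripper's body presses on something with over 40 N, if the wrist force passes 120 N, or if a joint passes its speed limit or range.

### The arm

A 6-joint arm with a two-finger parallel gripper is mounted at the origin on the work surface. World frame = base frame: x ahead of the robot, y to its left, z up, the work surface at z = 0. Lengths are in m, angles in rad, forces in N, time in s.
With the tool pointing down it reaches from about 0.35 to 0.8 m from the base axis. Payload 7.3 kg.
Tool frame: the origin (TCP) lies between the finger pads; the fingertips stand 25 mm ahead of it and the grasp point (between the pads) lies 6 mm ahead of it (r.tip_extent is the distance from the TCP to the fingertips, in m); z points along the fingers, y is the direction in which the jaws open and shut (so a half turn about z gives the same grasp; the last joint's range is limited). The gripper opens to 85 mm and grips with 20 to 120 N. Pads are 22 mm wide; open, the fingers measure 114 mm over their backs; the gripper's body (76 mm by 85 mm) begins 54 mm behind the grasp point. The pads swing forward as they close: fully open they stand 13 mm farther back than shut.
Start: joints at [1.144, 0.342, 1.524, -0, 1.275, -0.146], TCP at [0.145, 0.504, 0.256] pointing down, gripper open.
Joint ranges: [-2.53, 2.53], [-0.77, 2.02], [0.04, 2.7], [-1, 4.14], [0.28, 2.66], [-3.11, 3.11]. Speed limits (rad/s): [2.57, 2.57, 3.14, 3.14, 3.14, 3.14].

### API

Orientations are given as a unit quaternion [x, y, z, w].
In Python, from workcell import r, command_gripper, optics gives the robot as it stands. The module is installed in compiled form; this text tells all that it offers. Calls block until the motion is done:
- r.reach(position, orientation): joint-space move of the TCP to a pose.
- r.move_straight(position, orientation=None, speed=0.15, max_force=None): straight line of the TCP; orientation=None keeps the orientation; speed is the mean speed in m/s. With max_force (N) it stops when the force on the tool has changed by that much, and returns True; else False.
- r.movej(angles): joint-space move.
- command_gripper(opening, force=None): finger opening in m; force is the grip in N (None keeps the last); returns when the fingers have stopped.
- r.hold(seconds).
- r.solve_ik(position, orientation): joint angles nearest the present ones, or None.
- r.read_state(): the state.
- optics.get_image(name): name is "side" or "top" or "wrist"; returns (picture, depth): 384x512x3 uint8, red, green, blue; 384x512 float32, m along the optical axis (not along the pixel's ray), 0 where there is no reading.
- optics.camera_model(name): a dict with "K" (3x3 intrinsics, pixels), "k1" (the pictures are not rectified: a ray, as slopes to the right and down, at radius r is drawn at 1 + k1 r^2 times it, then the intrinsics apply), "R" (3x3) and "t" (3): a world point X has camera coordinates R X + t; the wrist camera has in their place "tool_from_camera" (4x4, takes a point from camera to tool coordinates, whose origin is the TCP and whose axes are the flange's). Camera axes: x right, y down, z forward; pixel columns grow to the right and rows downward; lengths in m; the calibration is good to about 2 mm. A picture is of the moment at which its call begins: read the wrist's pose just before it. camera_model takes no time and is no camera call.
A pose or a line that the arm cannot do raises r.PlanningError and nothing moves.
- r.finish_job(): hands the job in, once; it reports no verdict.
The state is a dict: "time_s": time; "joint_positions": joint angles; "dq": joint speeds; "tau": joint torques, N m; "eef_pos": TCP position; "eef_rot": TCP orientation; "contact_force": force on the tool from outside, world axes, zero at the start; "torque": the same for the moment, N m; "grip_width": finger opening in m.
Only numpy, scipy, OpenCV 4.12 (cv2) and the standard library are available. Lean on these libraries where they do the work, as an engineer would, in place of code of your own. Each camera call takes 0.05 s, during which the arm holds its last target.

## Working session

There is one attempt and no reset: what is moved stays moved. The work goes in short steps, each a Python script; the robot and the scene stay as the last script left them, time stands still between calls to the robot, and variables do not carry over. Pictures are saved under pics/ and viewed, and the job is handed in when it is done.

```bash
mkdir -p pics; ls
python3 - <<'E'
from workcell import r, optics
import cv2, numpy as np
for n in ["side","top"]:
    im,d=optics.get_image(n)
    cv2.imwrite(f"pics/{n}0.png",im[:,:,::-1]); np.savez(f"{n}0.npz",im=im,d=d)
    print(n,optics.camera_model(n))
print({k:v for k,v in optics.camera_model("wrist").items()})
s=r.read_state();print(s["time_s"],s["eef_pos"],s["eef_rot"],r.tip_extent)
E
```

```text
pics
side {'K': array([[384.45007369,   0.        , 254.94401362],
       [  0.        , 384.45007369, 194.05651313],
       [  0.        ,   0.        ,   1.        ]]), 'k1': -0.010162044891948198, 'R': array([[-0.9853057 , -0.170001  ,  0.01650285],
       [-0.12919011,  0.67857773, -0.72307827],
       [ 0.11172556, -0.71458514, -0.69056895]]), 't': array([0.53299743, 0.09667046, 0.95959313])}
top {'K': array([[408.62114649,   0.        , 260.20752924],
       [  0.        , 408.62114649, 191.05336588],
       [  0.        ,   0.        ,   1.        ]]), 'k1': 0.0019348601975367743, 'R': array([[-7.70042064e-05, -9.99999997e-01, -1.41729442e-05],
       [-9.82387451e-01,  7.82962555e-05, -1.86855264e-01],
       [ 1.86855265e-01, -4.65318830e-07, -9.82387454e-01]]), 't': array([0.01181336, 0.52197265, 1.05688095])}
{'K': array([[277.67933535,   0.        , 255.94782736],
       [  0.        , 277.67933535, 192.3406779 ],
       [  0.        ,   0.        ,   1.        ]]), 'k1': 0.001704716527558412, 'tool_from_camera': array([[-7.80200660e-04, -9.50663139e-01, -3.10224091e-01,
         7.95188844e-02],
       [ 9.99999005e-01, -1.10638681e-03,  8.75500273e-04,
        -5.60205630e-04],
       [-1.17553368e-03, -3.10223099e-01,  9.50663056e-01,
        -1.16661297e-01],
       [ 0.00000000e+00,  0.00000000e+00,  0.00000000e+00,
         1.00000000e+00]])}
0.1 [0.1453312  0.50416674 0.25569721] [ 1.39935358e-01  9.90160413e-01 -6.46692464e-04 -1.82997591e-04] 0.025
```

View pics/top0.png

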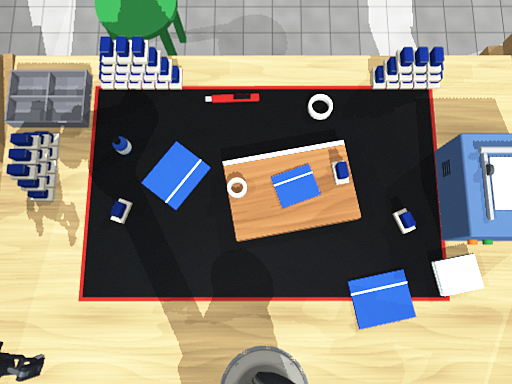

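View pics/side0.png

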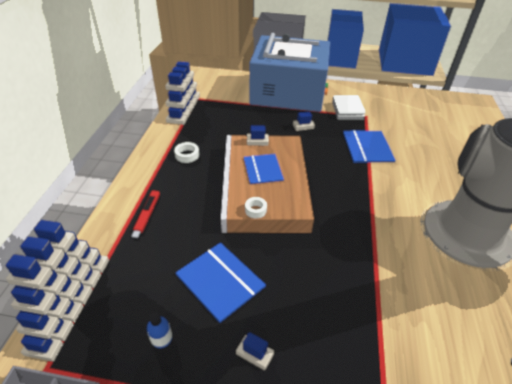

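The top view shows three blue, white-lined sheets. They sit at (295,186) on the block, which is the smallest, at (176,175) on the mat and is bigger, and at (381,298) on the bare table and is also bigger. The printer and the bins are blue too. I choose the one at (295,186). Tape_a is at (237,187), stamp_a at (341,172), and the aluminium edge runs from (223,160) to (345,142).

```bash
cat > h.py <<'E'
import numpy as np, cv2
from workcell import r, optics, command_gripper
from scipy.spatial.transform import Rotation as Rn
def cam(n,st=None):
    c=optics.camera_model(n)
    if n=="wrist":
        T=np.eye(4);T[:3,:3]=Rn.from_quat(st["eef_rot"]).as_matrix();T[:3,3]=st["eef_pos"]
        W=T@c["tool_from_camera"]; R=W[:3,:3].T; t=-R@W[:3,3]
    else: R,t=c["R"],c["t"]
    return dict(K=c["K"],k1=c["k1"],R=R,t=t)
def ray(c,uv):
    uv=np.atleast_2d(uv).astype(float)
    d=np.c_[(uv[:,0]-c["K"][0,2])/c["K"][0,0],(uv[:,1]-c["K"][1,2])/c["K"][1,1]]
    s=d.copy()
    for _ in range(5): s=d/(1+c["k1"]*(s**2).sum(1,keepdims=True))
    v=np.c_[s,np.ones(len(s))]@c["R"]
    return -c["R"].T@c["t"], v
def plane(c,uv,z):
    o,v=ray(c,uv); return o+v*((z-o[2])/v[:,2])[:,None]
def tri(c1,u1,c2,u2):
    o1,v1=ray(c1,u1);o2,v2=ray(c2,u2);out=[]
    for a,b in zip(v1,v2):
        s=np.linalg.lstsq(np.c_[a,-b],o2-o1,rcond=None)[0]
        p,q=o1+a*s[0],o2+b*s[1]; out.append(np.r_[(p+q)/2,np.linalg.norm(p-q)])
    return np.array(out)
def blue(im):
    h=cv2.cvtColor(im,cv2.COLOR_RGB2HSV); return cv2.inRange(h,(100,130,90),(120,255,255))
def proj(c,X):
    X=np.atleast_2d(X)@c["R"].T+c["t"]; s=X[:,:2]/X[:,2:]
    s=s*(1+c["k1"]*(s**2).sum(1,keepdims=True)); return s*[c["K"][0,0],c["K"][1,1]]+c["K"][:2,2]
E
python3 - <<'E'
import numpy as np,cv2
from h import *
for n,(x0,y0,x1,y1) in dict(top=(205,125,375,250),side=(205,110,330,245)).items():
    im=np.load(n+"0.npz")["im"]
    cv2.imwrite(f"pics/{n}crop.png",cv2.resize(im[y0:y1,x0:x1,::-1],None,fx=4,fy=4,interpolation=cv2.INTER_CUBIC))
    m=blue(im); k,l,st,ce=cv2.connectedComponentsWithStats(m)
    print(n,[(i,list(st[i]),ce[i].round(1)) for i in range(1,k) if st[i][4]>40])
E
```

```text
top [(1, [np.int32(99), np.int32(37), np.int32(13), np.int32(42), np.int32(243)], array([104.6,  49.9])), (2, [np.int32(116), np.int32(36), np.int32(12), np.int32(21), np.int32(197)], array([121.2,  45.4])), (3, [np.int32(132), np.int32(36), np.int32(12), np.int32(21), np.int32(190)], array([137.1,  45.6])), (7, [np.int32(148), np.int32(47), np.int32(9), np.int32(19), np.int32(115)], array([151.7,  56.4])), (8, [np.int32(402), np.int32(47), np.int32(12), np.int32(19), np.int32(157)], array([407.6,  55.6])), (9, [np.int32(417), np.int32(47), np.int32(12), np.int32(19), np.int32(160)], array([423. ,  55.5])), (10, [np.int32(432), np.int32(47), np.int32(12), np.int32(23), np.int32(181)], array([438.2,  56.5])), (11, [np.int32(160), np.int32(57), np.int32(8), np.int32(18), np.int32(103)], array([163.6,  65.6])), (12, [np.int32(388), np.int32(57), np.int32(9), np.int32(18), np.int32(90)], array([392.2,  66. ])), (15, [np.int32(171), np.int32(66), np.int32(8), np.int32(17), np.int32(100)], array([174.7,  74.6])), (16, [np.int32(376), np.int32(66), np.int32(8), np.int32(17), np.int32(77)], 
[... 3349 characters left out ...]
np.int32(255), np.int32(33), np.int32(24), np.int32(429)], array([ 23.8, 264.2])), (28, [np.int32(48), np.int32(272), np.int32(8), np.int32(13), np.int32(45)], array([ 51.9, 278.5])), (30, [np.int32(12), np.int32(287), np.int32(32), np.int32(18), np.int32(276)], array([ 28.3, 293.7])), (34, [np.int32(17), np.int32(312), np.int32(31), np.int32(17), np.int32(266)], array([ 32.3, 318.5])), (35, [np.int32(147), np.int32(317), np.int32(21), np.int32(21), np.int32(273)], array([157.7, 328.7])), (37, [np.int32(244), np.int32(334), np.int32(22), np.int32(25), np.int32(270)], array([255.1, 343.7])), (38, [np.int32(22), np.int32(336), np.int32(30), np.int32(16), np.int32(242)], array([ 36.3, 342.2]))]
```

View pics/topcrop.png

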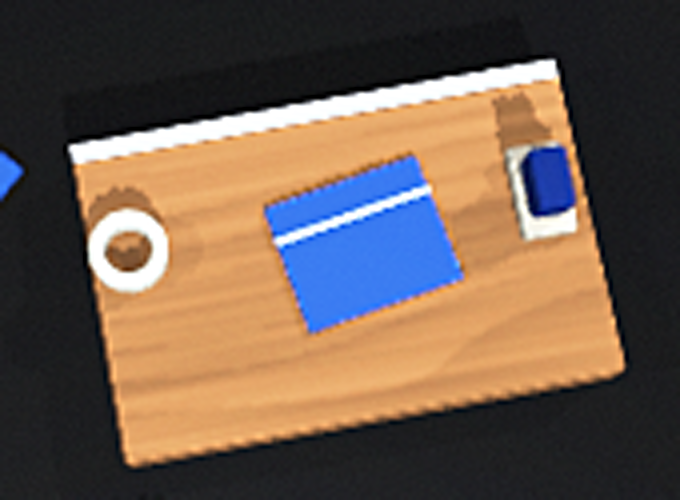

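View pics/sidecrop.png

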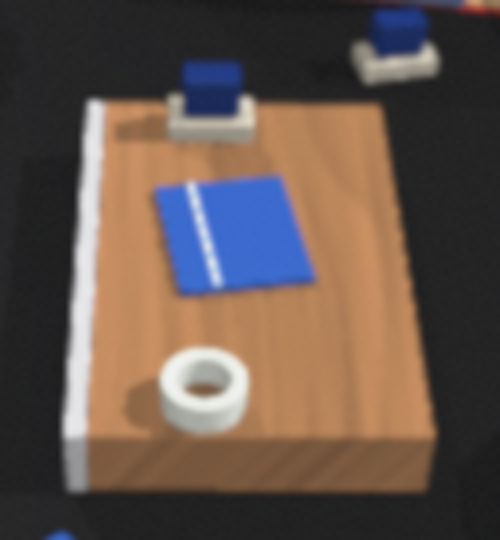

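```bash
cat > m.py <<'E'
from h import *
def rot(a): return np.array([[np.cos(a),-np.sin(a)],[np.sin(a),np.cos(a)]])
def fitline(P):
    vx,vy,x,y=cv2.fitLine(P.astype(np.float32),cv2.DIST_HUBER,0,1e-5,1e-5).ravel()
    if vy<0: vx,vy=-vx,-vy
    return np.array([x,y]),np.array([vx,vy])
def white(im):
    h=cv2.cvtColor(im,cv2.COLOR_RGB2HSV); return cv2.inRange(h,(0,0,150),(179,60,255))
def edge(c,im,ctr,yaw=0.15,z=0.05,ly=0.165):
    # subpixel: along rays in world, sample brightness profile from dark (outside) to trim
    h=cv2.cvtColor(im,cv2.COLOR_RGB2HSV)
    g=im.min(2).astype(np.float32)
    u=rot(yaw)[:,0]; w=rot(yaw)[:,1]; out=[]
    for s in np.linspace(-ly,ly,80):
        d=np.arange(0.035,-0.03,-0.0005)
        P=np.asarray(ctr)+s*w+d[:,None]*u
        q=proj(c,np.c_[P,np.full(len(P),z)]).astype(np.float32)
        v=cv2.remap(g,q[None,:,0],q[None,:,1],cv2.INTER_LINEAR)[0]
        k=np.where(v>110)[0]
        if len(k) and k[0]>0: out.append(P[k[0]])
    return np.array(out)
def blank(c,im,guess,z=0.056,rad=0.09):
    m=blue(im)|0
    v,uu=np.nonzero(m); P=plane(c,np.c_[uu,v],z)[:,:2]
    sel=np.linalg.norm(P-guess,axis=1)<rad
    mm=np.zeros_like(m); mm[v[sel],uu[sel]]=255
    k,l,st,_=cv2.connectedComponentsWithStats(mm)
    keep=np.zeros_like(mm)
    for i in range(1,k):
        if st[i][4]>60: keep[l==i]=255
    hull=cv2.convexHull(cv2.findNonZero(keep)).reshape(-1,2)
    H=plane(c,hull,z)[:,:2]
    rect=cv2.minAreaRect((H*1000).astype(np.float32))
    box=cv2.boxPoints(rect)/1000
    # score: white pixels within hull
    er=np.zeros_like(mm); cv2.fillConvexPoly(er,hull,255)
    w=er&~keep&cv2.inRange(im.min(2),130,255)
    v,uu=np.nonzero(w)
    S=plane(c,np.c_[uu,v],z)[:,:2]
    return box,rect,S
E
python3 - <<'E'
from m import *
for n in ["top","side"]:
    im=np.load(n+"0.npz")["im"];c=cam(n)
    a=plane(cam("top"),[[222,161.2],[343.75,140]],0.05)
    print(n,"cam",-c["R"].T@c["t"])
    dv=a[0]-a[1]; yaw=np.arctan2(-dv[0],dv[1]); 
    ctr=a.mean(0)[:2]
    if n=="top": print("edge guess",a,yaw)
    E=edge(c,im,ctr,yaw)
    p,d=fitline(E); print(n,"edge fit",len(E),p,"yaw",np.arctan2(-d[0],d[1]), "rms",np.std((E-p)@[d[1],-d[0]]))
    g=plane(cam("top"),[[295,186]],0.056)[0,:2]
    box,rect,S=blank(c,im,g); print("blank",box.round(4).tolist(),rect)
    ps,ds=fitline(S); t=(S-ps)@ds; print("score",len(S),ps,np.arctan2(-ds[0],ds[1]),t.min(),t.max(),ps+ds*t.min(),ps+ds*t.max())
# height by two views
ct,cs=cam("top"),cam("side")
T=np.array([[205+265/4,125+205/4],[205+415/4,125+155/4],[205+462/4,125+280/4],[205+310/4,125+333/4],[205+68/4,125+145/4],[205+555/4,125+60/4]])
Sd=np.array([[205+180/4,110+295/4],[205+155/4,110+188/4],[205+283/4,110+176/4],[205+315/4,110+280/4],[205+63/4,110+437/4],[205+88/4,110+100/4]])
print(tri(ct,T,cs,Sd).round(4))
E
```

```text
top cam [0.31529652 0.01177298 1.13580009]
edge guess [[ 0.60518304  0.11656601  0.05      ]
 [ 0.66577642 -0.21968381  0.05      ]] 0.17829000023997502
top edge fit 80 [ 0.6337931  -0.03064034] yaw 0.18262179 rms 0.0004299560011186936
blank [[0.47530001401901245, -0.04690000042319298], [0.5127999782562256, -0.1492999941110611], [0.597100019454956, -0.1185000017285347], [0.5595999956130981, -0.01600000075995922]] ((536.2037963867188, -82.66948699951172), (89.78805541992188, 109.06656646728516), 20.100669860839844)
score 122 [ 0.5541676  -0.07566383] 0.33841556 -0.05660357717801652 0.05528076689873378 [ 0.57295962 -0.12905696] [ 0.5358148  -0.02351849]
side cam [0.43044319 0.71072267 0.72376955]
side edge fit 80 [ 0.6408076  -0.07182127] yaw 0.18440303 rms 0.0003821232108532931
blank [[0.47690001130104065, -0.048500001430511475], [0.5131999850273132, -0.15119999647140503], [0.5946999788284302, -0.12250000238418579], [0.5583999752998352, -0.019700000062584877]] ((535.782470703125, -85.47916412353516), (86.4237060546875, 108.92539978027344), 19.440767288208008)
score 73 [ 0.5543531  -0.08185109] 0.34320256 -0.05301562158252479 0.05404788370798791 [ 0.57219312 -0.13177494] [ 0.53616576 -0.03095519]
[[ 5.599e-01 -1.810e-02  5.450e-02  3.900e-03]
 [ 5.951e-01 -1.202e-01  5.780e-02  1.600e-03]
 [ 5.088e-01 -1.497e-01  5.860e-02  1.200e-03]
 [ 4.737e-01 -4.770e-02  5.540e-02  6.000e-04]
 [ 6.040e-01  1.163e-01  5.280e-02  6.000e-04]
 [ 6.645e-01 -2.187e-01  5.450e-02  3.000e-04]]
```

Both views agree. The edge line matches within 1 mm with yaw about 0.183, and its length of 342 mm fits the text. The blank measures about 90 x 109 mm at yaw about 0.345, and triangulated heights are about 53 mm for the block and 56 mm for the blank. The plan is to push the rear side with two spread fingertips, with the jaw axis parallel to the edge, so the push also squares the blank.

```bash
cat >> m.py <<'E'
YAW=0.1835; E0=np.array([0.6350,-0.0390])
U=rot(YAW)[:,0]; W=rot(YAW)[:,1]
# block_edge middle from edge end points
E0=np.array([0.6356,-0.0405]) 
def toE(P): P=np.asarray(P)-EC; return np.c_[P@U,P@W]
EC=np.array([0.6350,-0.0405])+0*U
# put EC exactly on fitted line (mean of top and side fits), mid of ends
_a=np.array([0.6338,-0.0306]); _b=np.array([0.6408,-0.0718]); _m=(_a+_b)/2
_ends=np.array([[0.60518,0.11657],[0.66578,-0.21968]]).mean(0)
EC=_m+W*((_ends-_m)@W)
def quat(yaw,flip=False):
    a=yaw+(np.pi if flip else 0)
    x=np.array([np.cos(a),np.sin(a),0]);z=np.array([0,0,-1.]);y=np.cross(z,x)
    return Rn.from_matrix(np.c_[x,y,z]).as_quat()
def pt(u,w,z): return np.r_[EC+u*U+w*W,z]
E
python3 - <<'E'
from m import *
print("EC",EC)
ct=cam("top")
box=np.array([[.4753,-.0469],[.5128,-.1493],[.5971,-.1185],[.5596,-.016]])
print("blank corners E",toE(box).round(4).tolist(), "ctr",toE([[.536,-.0835]]))
s=plane(ct,205+0*0+np.array([[507/4,0]]) if 0 else np.array([[205+507/4,125+150/4],[205+525/4,125+240/4],[205+575/4,125+235/4]]),0.062)
print("stamp base",toE(s[:,:2]).round(4).tolist())
tp=plane(ct,[[205+168/4,125+248/4],[205+88/4,125+248/4]],0.07);print("tape",toE(tp[:,:2]).round(4).tolist())
for f in (0,1):
    for u in (-.19,-.07):
        for z in (.075,.2): print(f,u,z,r.solve_ik(pt(u,-.01,z),quat(YAW,f)))
E
```

```text
EC [ 0.63730309 -0.05121666]
blank corners E [[-0.1585, 0.0338], [-0.1403, -0.0737], [-0.0518, -0.0588], [-0.07, 0.0488]] ctr [[-0.10549312 -0.01325637]]
stamp base [[-0.0622, -0.1216], [-0.1253, -0.1201], [-0.1281, -0.1539]]
tape [[-0.0886, 0.1162], [-0.0789, 0.1685]]
0 -0.19 0.075 [-3.74550795e-01  4.74876778e-01  1.91735338e+00 -4.44089210e-16
  7.49362494e-01  1.01274553e+00]
0 -0.19 0.2 [-3.74550795e-01  2.86638794e-01  1.77501636e+00 -4.44089210e-16
  1.07993750e+00  1.01274553e+00]
0 -0.07 0.075 [-2.61976762e-01  6.29044682e-01  1.59893451e+00 -4.44089210e-16
  9.13613464e-01  1.12531957e+00]
0 -0.07 0.2 [-2.61976762e-01  4.81067832e-01  1.46723269e+00 -4.44089210e-16
  1.19329214e+00  1.12531957e+00]
1 -0.19 0.075 [-3.74550795e-01  4.74876778e-01  1.91735338e+00 -4.44089210e-16
  7.49362494e-01 -2.12884712e+00]
1 -0.19 0.2 [-3.74550795e-01  2.86638794e-01  1.77501636e+00 -4.44089210e-16
  1.07993750e+00 -2.12884712e+00]
1 -0.07 0.075 [-2.61976762e-01  6.29044682e-01  1.59893451e+00 -4.44089210e-16
  9.13613464e-01 -2.01627309e+00]
1 -0.07 0.2 [-2.61976762e-01  4.81067832e-01  1.46723269e+00 -4.44089210e-16
  1.19329214e+00 -2.01627309e+00]
```

Run:
```python
from m import *
q=quat(YAW)
command_gripper(0.05,20)
r.reach(pt(-.192,-.013,.13),q)
hit=r.move_straight(pt(-.192,-.013,.088),speed=.12)
hit=r.move_straight(pt(-.192,-.013,.062),speed=.02,max_force=3)
s=r.read_state();print(hit,s["time_s"],s["eef_pos"],s["contact_force"],s["grip_width"])
z=s["eef_pos"][2]
p=s["eef_pos"].copy() if hasattr(s["eef_pos"],"copy") else np.array(s["eef_pos"])
p=np.array(p);p[2]=z+.002
r.move_straight(p,speed=.02)
s=r.read_state();im,d=optics.get_image("wrist");np.savez("w1.npz",im=im,pos=s["eef_pos"],rot=s["eef_rot"])
cv2.imwrite("pics/w1.png",im[:,:,::-1]);print(s["time_s"],s["eef_pos"],s["contact_force"],toE([s["eef_pos"][:2]]))
```

```text
True 4.3083 [ 0.45083384 -0.09900501  0.07198821] [-1.09858091  0.40420352  5.90975261] 0.05037461863284569
4.575 [ 0.45084732 -0.09902019  0.07389249] [ 0.0481862  -0.48689002  0.67146312] [[-0.19204818 -0.01297802]]
```

View pics/w1.png

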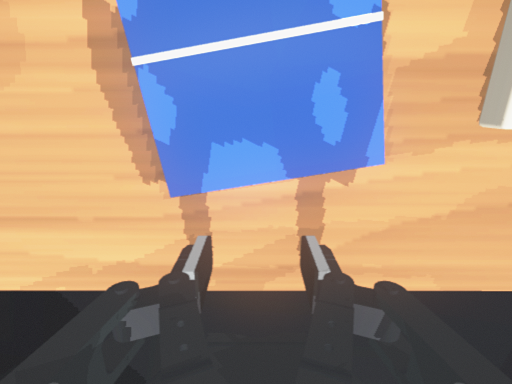

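The wrist view shows both fingertips at about (200,240) and (315,240), behind the blank's rear side, which runs from (170,196) to (384,163). Contact came at TCP z 0.072, so the tips are now 2 mm clear of the wood. I'll push to just short of the goal and look again.

Run:
```python
from m import *
z=r.read_state()["eef_pos"][2]
print(r.move_straight(pt(-.162,-.013,z),speed=.06,max_force=8))
print(r.move_straight(pt(-.092,-.013,z),speed=.035,max_force=8))
s=r.read_state();im,d=optics.get_image("wrist");np.savez("w2.npz",im=im,pos=s["eef_pos"],rot=s["eef_rot"])
cv2.imwrite("pics/w2.png",im[:,:,::-1]);print(s["time_s"],s["eef_pos"],s["contact_force"],toE([s["eef_pos"][:2]]))
for n in("top","side"):
    im,d=optics.get_image(n);np.savez(n+"2.npz",im=im)
    c=dict(top=(205,100,375,250),side=(205,90,330,245))[n]
    cv2.imwrite(f"pics/{n}2.png",cv2.resize(im[c[1]:c[3],c[0]:c[2],::-1],None,fx=3,fy=3))
```

```text
False
False
7.425 [ 0.54918645 -0.08077999  0.07385261] [ 0.3256266   0.61134867 -0.38976398] [[-0.09203173 -0.01298818]]
```

View pics/w2.png

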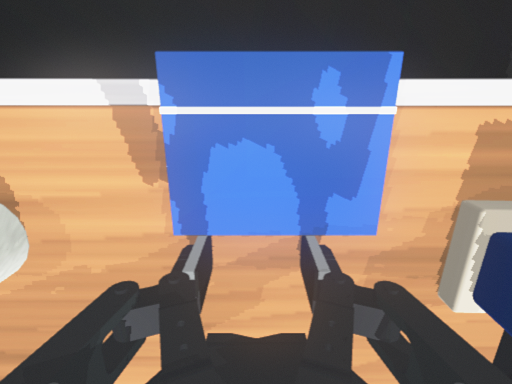

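View pics/top2.png

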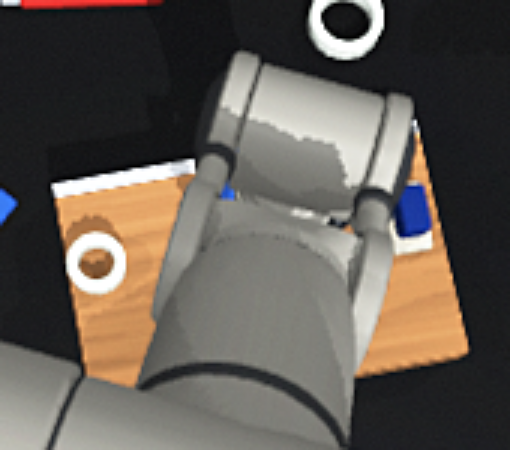

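View pics/side2.png

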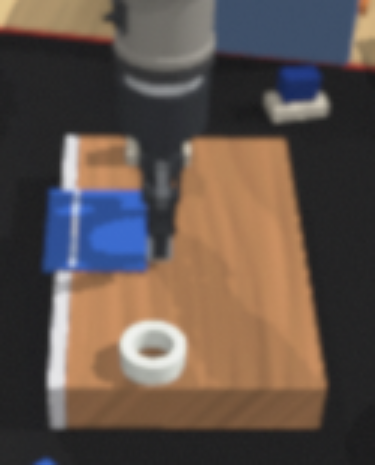

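The blank is now square. In the wrist view the line at row 110 lies just inside the trim, whose outer side is at row 79. I'll measure what remains.

```bash
cat >> m.py <<'E'
def measure(c,im,tag):
    # score: sample profiles along -u..u near line within blank; edge: outside blank
    g=im.min(2).astype(np.float32)
    def samp(P,z):
        qq=proj(c,np.c_[P,np.full(len(P),z)]).astype(np.float32)
        return cv2.remap(g,qq[None,:,0],qq[None,:,1],cv2.INTER_LINEAR)[0]
    d=np.arange(.03,-.03,-.00025); S=[];Ed=[]
    for w in np.r_[np.linspace(-.058,.032,40)]:
        v=samp(EC+w*W+d[:,None]*U,.056)
        k=v>170
        if 4<k.sum()<30: S.append([d[k].mean(),w])
    for w in np.r_[np.linspace(-.105,-.078,20),np.linspace(.055,.08,20),np.linspace(.08,.16,20),np.linspace(-.165,-.105,20)]:
        v=samp(EC+w*W+d[:,None]*U,.05); k=np.where(v>110)[0]
        if len(k) and k[0]>0: Ed.append([d[k[0]],w])
    for nm,a in(("score",S),("edge",Ed)):
        a=np.array(a)
        if len(a)>5:
            f=np.polyfit(a[:,1],a[:,0],1);f=np.polyfit(*a[abs(np.polyval(f,a[:,1])-a[:,0])<.0015][:,::-1].T,1)
            print(tag,nm,len(a),"u at w=+.042,-.068 [mm]",(np.polyval(f,[.042,-.068])*1000).round(2))
        else: print(tag,nm,"few",len(a))
E
python3 - <<'E'
from m import *
f=np.load("w2.npz");s=dict(eef_pos=f["pos"],eef_rot=f["rot"])
c=cam("wrist",s);measure(c,f["im"],"wrist")
print("wrist cam at",toE([(-c["R"].T@c["t"])[:2]]),(-c["R"].T@c["t"])[2])
print("ends,corners E",toE(plane(c,[[160,110],[397,110],[156,52],[403,52],[174,236],[377,236]],.056)[:,:2]).round(4).tolist())
measure(cam("side"),np.load("side2.npz")["im"],"side")
E
```

```text
wrist score 39 u at w=+.042,-.068 [mm] [-16.24 -16.2 ]
wrist edge 60 u at w=+.042,-.068 [mm] [-1.94 -2.24]
wrist cam at [[-0.01249797 -0.01360516]] 0.19044379566332756
ends,corners E [[-0.0162, 0.0312], [-0.0163, -0.0788], [0.0081, 0.0303], [0.008, -0.0776], [-0.0811, 0.0307], [-0.0811, -0.0782]]
side score few 2
side edge 80 u at w=+.042,-.068 [mm] [-0.59 -0.87]
```

Run:
```python
from m import *
z=r.read_state()["eef_pos"][2]
print(r.move_straight(pt(-.092+.0140,-.013,z),speed=.02,max_force=8))
s=r.read_state();im,d=optics.get_image("wrist");np.savez("w3.npz",im=im,pos=s["eef_pos"],rot=s["eef_rot"])
cv2.imwrite("pics/w3.png",im[:,:,::-1]);print(s["time_s"],s["contact_force"],toE([s["eef_pos"][:2]]))
measure(cam("wrist",s),im,"w3")
im,d=optics.get_image("side");measure(cam("side"),im,"side3")
```

```text
False
8.425 [0.19326165 0.01719818 0.89369701] [[-0.07796238 -0.01297128]]
w3 score 39 u at w=+.042,-.068 [mm] [-1.67 -1.84]
w3 edge 62 u at w=+.042,-.068 [mm] [-1.04 -1.19]
side3 score 6 u at w=+.042,-.068 [mm] [-4.14 -1.08]
side3 edge 80 u at w=+.042,-.068 [mm] [-0.32 -0.19]
```

View pics/w3.png

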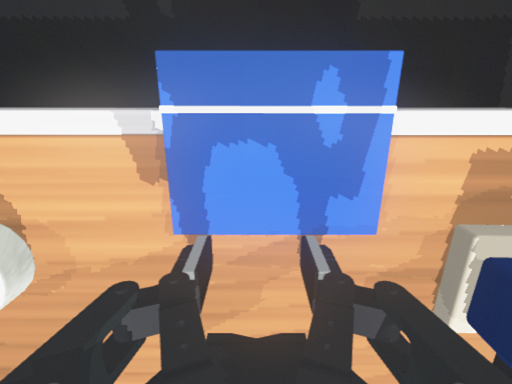

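The line at row 109 is level with the trim's outer side at row 108, leaving about 0.6 mm. I'll withdraw straight back and up, then check with all cameras.

Run:
```python
from m import *
z=r.read_state()["eef_pos"][2]
r.move_straight(pt(-.10,-.013,z),speed=.05)
r.move_straight(pt(-.11,-.013,.16),speed=.12)
s=r.read_state();im,d=optics.get_image("wrist")
cv2.imwrite("pics/w4.png",im[:,:,::-1]);measure(cam("wrist",s),im,"w4")
r.reach([.35,.15,.3],quat(YAW+.5))
print(r.read_state()["time_s"])
for n in("top","side"):
    im,d=optics.get_image(n);measure(cam(n),im,n)
    c=dict(top=(205,85,375,250),side=(205,90,330,245))[n]
    cv2.imwrite(f"pics/{n}4.png",cv2.resize(im[c[1]:c[3],c[0]:c[2],::-1],None,fx=3.5,fy=3.5,interpolation=cv2.INTER_CUBIC))
    if n=="top": cv2.imwrite("pics/top4full.png",im[:,:,::-1])
```

```text
w4 score 39 u at w=+.042,-.068 [mm] [-1.69 -1.88]
w4 edge 80 u at w=+.042,-.068 [mm] [-1.87 -2.11]
11.2833
top score 40 u at w=+.042,-.068 [mm] [-0.06  0.04]
top edge 80 u at w=+.042,-.068 [mm] [0.5  0.47]
side score 37 u at w=+.042,-.068 [mm] [-1.49 -1.72]
side edge 80 u at w=+.042,-.068 [mm] [-0.29 -0.18]
```

View pics/top4full.png

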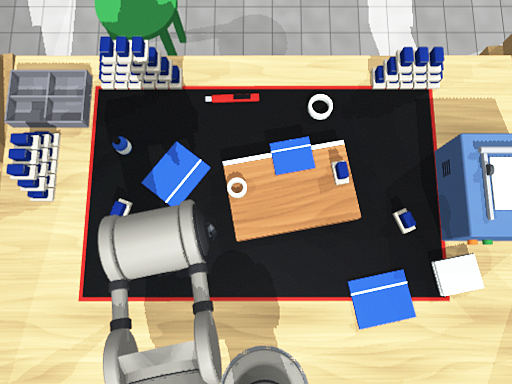

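View pics/top4.png

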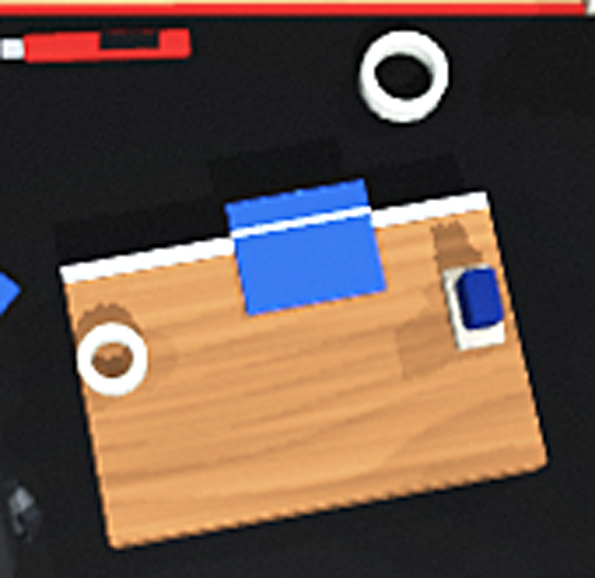

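View pics/side4.png

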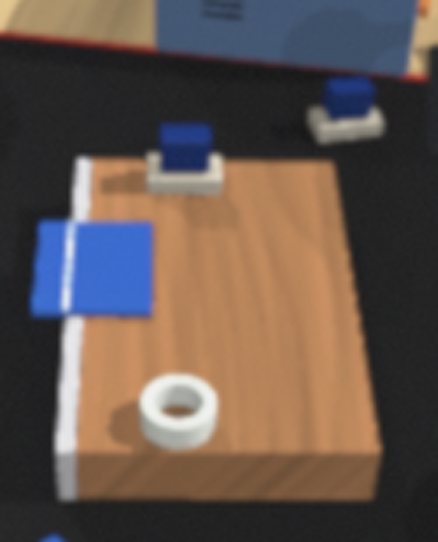

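All views put the line within 1.5 mm of the edge. The top view has the line running from (270,152) to (312,145) in line with the trim. Stamp_a, tape_a, knife and the rest have not moved. I'm handing the job in.

Run:
```python
from workcell import r
r.finish_job(); print(r.read_state()["time_s"])
```

```text
the job is handed in; nothing more can be done
the job is handed in; nothing more can be done
```

I pushed the smallest blue blank, the one lying on the block, from behind with two spread fingertips held 2 mm above the wood. That squared it and slid it out until its score line lay on the aluminium-trimmed edge. I then backed the fingers off, raised the arm clear and handed the job in, with the clock at about 11.4 s of the 32 s allowed.

**Line against edge:** in the last check, made after letting go, the three views gave these offsets at the two ends of the line:

| View | One end | Other end |
|---|---|---|
| Top | -0.6 mm | -0.4 mm |
| Side | -1.2 mm | -1.5 mm |
| Wrist | +0.2 mm | +0.2 mm |

Negative means the line is still short of the edge. The limit is 5 mm, and the two ends differ by no more than 0.4 mm. The views disagree by up to 1.7 mm, in line with the 2 mm calibration.

**Other objects:** by eye in the last pictures, stamp_a, both tapes, the knife, the ink and stamp_b were where they started. Stamp_c was partly hidden by the raised arm in the last top view, so I only saw part of it.

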